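# Poke the stuck sauce pot up out of the condiment rail

## Robot

A 6-joint arm with a two-finger parallel gripper is mounted at the origin on the work surface. World frame = base frame: x ahead of the robot, y to its left, z up, the work surface at z = 0. Lengths are in m, angles in degrees, forces in N, time in s.
With the tool pointing down it reaches from about 0.4 to 0.825 m from the base axis. Payload 7 kg.
Tool frame: the origin (TCP) lies on the front face of the gripper's body, between the roots of the fingers; the fingertips stand 66 mm ahead of it and the grasp point (between the pads) lies 47 mm ahead of it; z points along the fingers, y is the line along which they close (so a half turn about z gives the same grasp; the last joint's range is limited). The gripper opens to 88 mm and grips with 3 to 60 N. Pads are 19 mm wide; open, the fingers measure 130 mm over their backs; the gripper's body (78 mm by 193 mm) begins 47 mm behind the grasp point.
Start: joints at [-52.936, 20.546, 0.682, 0, -70.136, -16.507], TCP at [0.237, -0.632, 0.292] pointing down, gripper open.
Joint ranges: [-176.03, 176.03], [-82.01, 121.73], [-58.28, 71.71], [-173.87, 95.51], [-174.79, -0.11], [-173.66, 173.66]. Speed limits (degrees/s): [136.94, 136.94, 172.46, 180, 180, 180].

## Interface

Orientations are given as [roll, pitch, yaw] about the fixed x, y, z axes, in that order (R = Rz(yaw) Ry(pitch) Rx(roll)).
In Python, from plant import ctrl gives the robot as it stands.
- The arm moves only by the tool send_rows, never from a script. Its argument "deltas" is a list of rows, each a list of 2 entries, a list of its own where there are three numbers: the shift along the tool's x, y, z each as a share of 800 mm, from -1 to 1, then the turn about the tool's z as a share of 90 degrees, from -1 to 1. A call has exactly 5 rows; each row is the pose to reach, as a shift and turn from the pose commanded when the call began, along the tool's axes at that moment; what a row does not reach only later rows make up. A row lasts 1/12 s, in which the tool goes at most 41.7 mm and 7.16 degrees, less where a joint would pass 70% of its speed; a pose out of reach is approached as far as the arm can. A call with a number of a shift or a turn outside -1 to 1 is refused whole. A call with a gripper value outside its range is refused whole. "gripper" is the opening, from 0 (shut) to 1 (fully open), set as the call begins (left out, the last holds). The fingers move at their own pace and stop on an object; the grip force is fixed at half the most. Time passes only in rows, so rows that repeat a pose let the fingers close, or fill a call up. It gives the time, the measured TCP pose, the force, the opening and the grip force at its end, in the units of the state.
- ctrl.get_obs(): the state, without advancing time (a new reading comes with each control period).
- ctrl.snapshot(name): name is "side" or "top"; returns a dict with "color" (420x560x3 uint8, red, green, blue), "vertical_fov" (degrees; the focal length in pixels is half the picture's height over the tangent of half this angle, whatever the lens; pixels are square), "cx", "cy" (the principal point, pixels), "rvec" (rotation vector, rad) and "tvec" (3), from world to camera coordinates, as OpenCV has them. Camera axes: x right, y down, z forward; pixel columns grow to the right and rows downward; lengths in m; the calibration is good to about 2 mm. A picture is of the moment at which its call begins. There is no depth.
- ctrl.close_job(): hands the job in; it is judged then, once.
Trained networks look in a picture, given as the dict that the camera call returned (one of the last four; its "shot" number tells which), for a name from the list of things; names that differ only in an ending like _2 or _b are one class to them, and where a whole thing is asked for, a point or a joint stands for the part that bears it (a point fixed in the world has none). Each returns a list of dicts, best first, with "conf" (0 to 1); they miss things now and then, are a little off and sometimes report something else, mostly with a low value. They report only what shows in the picture. A call takes as long as a camera call. They do not tell look-alikes from the thing itself.
- ctrl.boxes_of(picture, thing): "xy" ([column, row] as shares, 0 to 1, of the picture: columns of its width, rows of its height, amid what is visible of it).
- ctrl.cut_out(picture, thing): "pixels" (420x560 bool, what is visible of it) and "xy" ([column, row] as shares, 0 to 1, of the picture: columns of its width, rows of its height, amid what is visible of it).
The state is a dict: "clock": time; "joint_pos": joint angles; "qvel": joint speeds; "tau": joint torques, N m; "tool_pos": TCP position; "orientation": TCP orientation; "force": force on the tool from outside, world axes, zero at the start; "moment": the same for the moment, N m; "opening": finger opening in m; "gripper_force": force on a finger pad.
Only numpy, scipy, OpenCV 4.12 (cv2) and the standard library are available. Lean on these libraries where they do the work, as an engineer would, in place of code of your own. Each camera call takes 0.05 s, during which the arm holds its last target. There are 200 camera calls.

## Task

The square sauce pot with the plain flat lid is stuck down flush in its well of the condiment rail. Take the C-shaped lifter, feel with its pin for the access hole under that well and gently poke the pot up (pressing on the pin with no more than about 20 N, whatever it touches) until it stands well proud of the deck, then stand the lifter back upright on the table clear of the rail and let go of it. Then take the pot by hand, put it down gently and upright on the green cutting board, and leave the other pots and everything else on the table as they are.

Things in the scene. Friction and masses are not known exactly. Their poses are not given: they have to be found in the camera images.
- rail: Fixed steel condiment rail on the table, 85 mm deep (x), 330 mm long (y), 150 mm tall. Origin: on the table under its middle; -x is its front, roughly facing the robot; y along the rail; z up. Three square wells 54 x 54 mm at x = 0, y = -100, 0, +100 mm. Open underneath at front and back, 80 mm high, between end panels 6 mm thick at y = +-162 mm.
- under (a point): On the rail, 80 mm above its origin: level of the underside of the rigid bottom plates (8 mm thick, top 88 mm above the table), one under each well. Each has an access hole 30 mm wide in x, centred on x = 0, and 14 mm wide in y. Its centre lies 5 to 10 mm from the well's centre along +y or -y: which way and how far is unknown, differs by well, cannot be seen from above: feel for it.
- deck (a point): On the rail, 150 mm above its origin: middle of the deck (top face). Rubber strips 8 to 30 mm below the deck in each well's front and back faces grip what sits there: pushing or pulling the pot up takes about 4 to 16 N all the way, most when it is 20 to 30 mm up and binds, as it tilts a little; it stays where it is left.
- pot: The stuck pot: stainless steel, square, 52 x 52 mm, 62 mm tall with plain flat lid, 0.15 to 0.3 kg, closed and solid. It is in one of the three wells, the only one whose top is level with the deck. Origin: centre of its underside (88 mm above the table at the start); z up, sides parallel to x and y.
- lifter: C-shaped steel hand tool, 0.43 kg, standing on its foot. Origin: underside of the foot straight below the pin; z up. Foot 8 mm thick, 40 mm wide (y), x = -72 to +40 mm. Spine 30 mm wide at x = -72 to -64 mm up to an arm (16 mm wide, z = 190 to 200 mm) that leads back over the pin to the handle. The C opens to +x: it goes round the rail from the front, foot below, arm above, its x along the rail's x.
- grip (a point): Where to grip the lifter, 222 mm above its origin, straight above the pin: middle of the black block handle, 30 mm along x, 24 mm along y, z = 200 to 240 mm with a 4 mm cap on top. Grip firmly (80 N) across the lifter's y. The tool about balances there.
- lifter_pin: The lifter's upright round pin, 10 mm diameter, 52 mm long, rising from the foot, with a rubber cap. It is sprung: it gives by 1 mm for every 3.5 N pressed on it, up to 6 mm (about 22 N), then is solid. Origin: centre of its flat top, 60 mm above the foot's underside; z up.
- board: Fixed green cutting board lying on the table, 170 mm (x) by 200 mm (y), 10 mm thick. Origin: centre of its underside on the table; top 10 mm above it.
- tall_pot: Another square steel pot, 52 x 52 mm, 96 mm tall with black lid, standing in another well, 34 mm proud of the deck. Leave alone. Origin: centre of its underside.
- shaker: Square aluminium shaker, 52 x 52 mm, 93 mm tall with round perforated top, standing in another well, 31 mm proud. Leave alone. Origin: centre of its underside.
- ramekin: Small open steel cup, 56 mm across, 30 mm tall, on the table beside the rail's left end. Leave alone. Origin: centre of its underside.
- bottle_a: White squeeze bottle, 60 mm across, 178 mm tall, beyond the rail's left end. Leave alone. Origin: centre of its underside.
- bottle_b: Green squeeze bottle, same size. Leave alone. Origin: centre of its underside.
- food_tray: Red card food tray with a bun, about 120 x 160 mm, 55 mm tall, beyond the rail's right end. Leave alone. Origin: centre of its underside.
- bowl: Steel bowl, 110 mm across, 50 mm tall, behind the rail. Leave alone. Origin: centre of its underside.
- spoon: Steel spoon, 220 mm long, lying behind the rail. Leave alone. Origin: underside of its middle.
Not all that is in view belongs to the job. What is shaped like the pot but yellow is not meant.

How it is judged:
By the outcome, as a careful person would: the job done as asked, in the order asked, and still so for the second after the job is handed in, with the robot touching nothing.
It also fails if it takes over 72 s, if anything falls off the work surface, if the arm or the gripper's body presses on something with over 40 N, if the wrist force passes 120 N, or if a joint passes its speed limit or range.

## Working session

There is one attempt and no reset: what is moved stays moved. The work goes in short steps, Python scripts to look and compute and a tool call to move; the robot and the scene stay as the last step left them, time stands still between calls to the robot, and variables do not carry over. Pictures are saved under pics/ and viewed, at most 10 in all, crops included, and the job is handed in when it is done.

Besides the shell and the picture viewer there is one more tool, called after "Call:" as name(argument=value, ...) on one line, values as JSON. send_rows: Moves the arm, as the interface text tells. Shift numbers are shares of 800 mm and turn numbers shares of 90 degrees, none past 1 either way. Its arguments: {"type":"object","properties":{"deltas":{"type":"array","items":{"type":"array"}},"gripper":{"type":"number"}},"required":["deltas"]}

```bash
mkdir -p pics; ls; cat > h.py <<'E'
import numpy as np, cv2
from plant import ctrl
def cam(s):
    f=210/np.tan(np.radians(s["vertical_fov"])/2)
    K=np.array([[f,0,s["cx"]],[0,f,s["cy"]],[0,0,1]]); R=cv2.Rodrigues(np.array(s["rvec"],float))[0]
    return K,R,np.array(s["tvec"],float).ravel()
def ray(s,px):
    K,R,t=cam(s); d=R.T@np.linalg.inv(K)@np.array([px[0],px[1],1.]); return -R.T@t,d/np.linalg.norm(d)
def atz(s,px,z):
    o,d=ray(s,px); return o+d*(z-o[2])/d[2]
def tri(a,pa,b,pb):
    o1,d1=ray(a,pa);o2,d2=ray(b,pb)
    k=np.linalg.lstsq(np.c_[d1,-d2],o2-o1,rcond=None)[0]
    p,q=o1+k[0]*d1,o2+k[1]*d2; return (p+q)/2,np.linalg.norm(p-q)*1e3
def proj(s,P):
    K,R,t=cam(s); c=(np.atleast_2d(P)@R.T+t)@K.T; return c[:,:2]/c[:,2:]
def save(s,n): cv2.imwrite("pics/"+n,s["color"][:,:,::-1])
E
python3 - <<'E'
from h import *
o=ctrl.get_obs(); print({k:np.round(v,3) for k,v in o.items()})
S={n:ctrl.snapshot(n) for n in("side","top")}
for n,s in S.items():
    save(s,n+"0.png"); K,R,t=cam(s); print(n,K[0],s["cy"],-R.T@t)
    print({k:v for k,v in s.items() if k!='color'})
    for th in "rail pot lifter grip lifter_pin board tall_pot shaker".split():
        print(th,[(round(d["conf"],2),np.round(np.array(d["xy"])*[560,420],1).tolist()) for d in ctrl.boxes_of(s,th)[:3]])
E
```

```text
pics
{'clock': np.float64(0.0), 'joint_pos': array([-5.2935e+01,  2.0592e+01,  6.3200e-01, -1.9000e-02, -7.0137e+01,
       -1.6507e+01]), 'qvel': array([ 0.053, -0.079,  0.036,  0.074,  0.028,  0.055]), 'tau': array([ 2.0000e-03, -5.8271e+01,  2.9307e+01,  6.9970e+00,  7.0000e-03,
       -0.0000e+00]), 'tool_pos': array([ 0.237, -0.632,  0.291]), 'orientation': array([ 1.79901e+02, -1.10000e-02, -1.59449e+02]), 'force': array([-0.694,  0.825,  0.463]), 'moment': array([ 0.05 , -0.019, -0.034]), 'gripper_force': np.float64(0.0), 'opening': np.float64(0.088)}
side [521.88216858   0.         277.80569838] 207.994821526734 [0.54979244 0.83641986 1.12581757]
{'vertical_fov': 43.838691013094206, 'cx': 277.8056983780075, 'cy': 207.994821526734, 'rvec': array([ 0.11747786, -2.93675982,  1.08109662]), 'tvec': array([0.59129628, 0.13141984, 1.379287  ]), 'shot': 1}
rail [(0.64, [260.0, 245.5])]
pot [(0.87, [264.4, 207.2]), (0.77, [366.4, 209.3])]
lifter [(0.57, [352.5, 334.4]), (0.18, [263.6, 344.8])]
grip [(0.48, [257.4, 241.3])]
lifter_pin [(0.56, [334.7, 330.9])]
board [(0.61, [344.9, 167.4]), (0.45, [264.3, 203.8]), (0.41, [255.8, 388.5])]
tall_pot [(0.94, [246.6, 235.5]), (0.74, [347.5, 168.3]), (0.71, [355.1, 332.7])]
shaker [(0.6, [264.1, 205.9]), (0.55, [272.4, 172.4])]
top [454.57519563   0.         284.0082725 ] 214.02039610013 [0.45391319 0.01630162 1.28914284]
{'vertical_fov': 49.59101966559528, 'cx': 284.00827249863397, 'cy': 214.02039610013, 'rvec': array([ 2.13235944, -2.1934974 ,  0.12104109]), 'tvec': array([0.03203843, 0.5951184 , 1.23004057]), 'shot': 2}
rail [(0.75, [297.5, 198.7])]
pot [(0.89, [332.9, 303.5]), (0.63, [288.9, 191.8]), (0.46, [329.6, 201.5])]
lifter [(0.56, [191.1, 280.0])]
grip [(0.68, [190.5, 281.1])]
lifter_pin []
board [(0.81, [399.9, 281.5])]
tall_pot [(0.68, [247.5, 189.3]), (0.19, [331.6, 142.4])]
shaker [(0.56, [326.8, 199.7])]
```

View pics/side0.png

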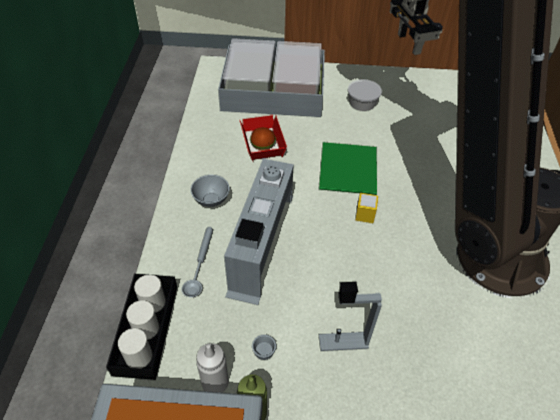

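View pics/top0.png

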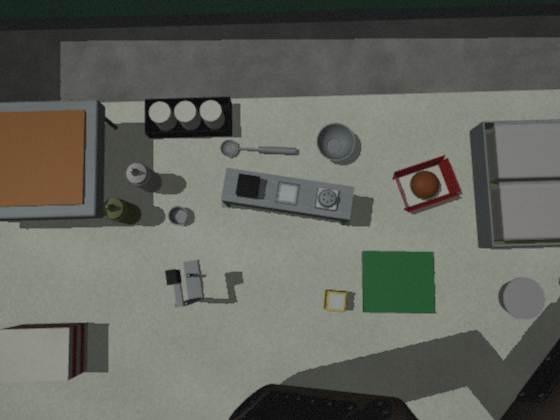

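Candidates shaped like the pot: the steel lid flush in the middle well (side (262,206), top (288,193)) and the yellow box on the table (side (367,208), top (336,300)). The steel one in the rail fits, since its top is level with the deck. I'll confirm that in an enlarged crop, with the lifter alongside.

```bash
python3 - <<'E'
import cv2,numpy as np
s=cv2.imread("pics/side0.png");t=cv2.imread("pics/top0.png")
def c(i,x,y,w,h): return cv2.resize(i[y:y+h,x:x+w],(400,300),interpolation=cv2.INTER_CUBIC)
# scales 400/w
a=np.vstack([np.hstack([c(s,180,155,200,150),c(t,215,140,160,120)]),np.hstack([c(s,300,270,120,90),c(t,140,245,80,60)])])
cv2.imwrite("pics/crop1.png",a)
E
```

```text
(no output)
```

View pics/crop1.png

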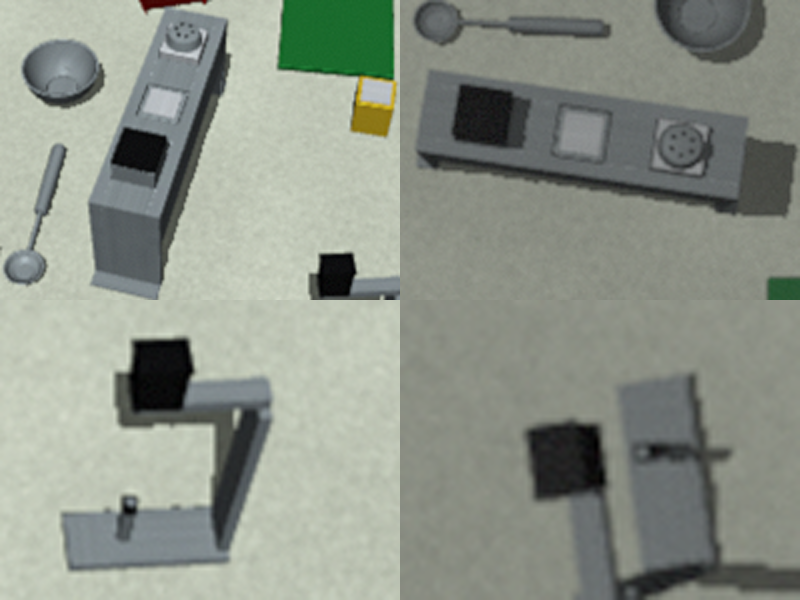

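The middle-well pot is confirmed: flush steel lid, with the black-lid pot and the shaker standing proud on either side. Next I'll fit the rail, lifter and board poses from both views.

```bash
cat > fit.py <<'E'
from h import *
from scipy.optimize import least_squares
def fit(obs,x0,freez=False):
    # obs: list of (shot, localpoint, px)
    def res(p):
        c,s=np.cos(p[2]),np.sin(p[2]); r=[]
        for sh,L,px in obs:
            P=np.array([p[0]+c*L[0]-s*L[1],p[1]+s*L[0]+c*L[1],L[2]+(p[3] if freez else 0)])
            r+=list(proj(sh,P)[0]-px)
        return np.array(r)
    f=least_squares(res,x0+([0.] if freez else []),loss="soft_l1"); return f.x,np.round(res(f.x).reshape(-1,2),1)
E
python3 - <<'E'
from fit import *
T=ctrl.snapshot("top");S=ctrl.snapshot("side")
hx,hy=.0425,.165
rail=[(T,(hx,hy,.15),(227,168)),(T,(hx,-hy,.15),(353.8,187.2)),(T,(-hx,-hy,.15),(351.4,219.2)),(T,(-hx,hy,.15),(222.2,200.8)),
(S,(hx,-hy,.15),(262.5,160)),(S,(-hx,-hy,.15),(294,164)),(S,(-hx,hy,.15),(260,260)),(S,(hx,hy,.15),(226,255))]
for fz in(0,1):
    x,r=fit(rail,[.5,0,0],fz); print("rail",np.round(x,4),np.degrees(x[2])); 
    print(r.tolist())
a=[(T,(.015,.012,.244),(165.6,271)),(T,(.015,-.012,.244),(179.6,269.6)),(T,(-.015,-.012,.244),(181.2,282.6)),(T,(-.015,.012,.244),(167.6,285)),
(T,(.04,.02,.008),(183.6,262)),(T,(.04,-.02,.008),(198.4,259.8)),(T,(-.072,-.02,.008),(203.4,297.4)),(T,(0,0,.06),(188.4,275.4)),
(S,(.04,-.02,.008),(318.6,334.2)),(S,(.04,.02,.008),(321,350.4)),(S,(-.072,.02,.008),(368.4,348)),(S,(0,0,.06),(339,330)),
(S,(.015,-.012,.244),(339.6,282)),(S,(-.015,-.012,.244),(357,282))]
for fz in(0,1):
    x,r=fit(a,[.35,.25,0],fz); print("lifter",np.round(x,4),np.degrees(x[2])); print(r.tolist())
m=(ctrl.cut_out(T,"board")or[None])[0]["pixels"]; c,_=cv2.findContours(m.astype(np.uint8),0,2); q=cv2.minAreaRect(max(c,key=cv2.contourArea)); print(q,[atz(T,p,.01).round(3).tolist() for p in cv2.boxPoints(q)],atz(T,q[0],.01))
print("pot lid tri",tri(T,(288,193),S,(261.5,206.5)), "yellow",atz(T,(336,300),.06))
print("deck mid atz",atz(T,(288,193),.15))
E
```

```text
rail [ 0.6343  0.0025 -0.1734] -9.935010992926495
[[-0.1, 0.1], [1.4, -0.7], [-0.5, 0.3], [-0.7, -0.0], [0.5, -2.9], [-0.1, -1.0], [0.9, 2.8], [-1.1, -0.1]]
rail [ 0.6347  0.0018 -0.1741 -0.0035] -9.973034636452761
[[0.3, 0.2], [1.5, -0.5], [-0.4, 0.3], [-0.2, -0.1], [0.4, -2.1], [-0.2, -0.3], [0.7, 3.4], [-1.2, 0.5]]
lifter [0.4352 0.2761 0.1379] 7.900919026854899
[[-0.4, 0.2], [-3.9, -0.2], [-3.7, -0.1], [-0.6, -0.7], [-0.4, -0.3], [-1.0, -0.4], [-0.2, 1.9], [0.0, -0.3], [0.2, -0.9], [-0.2, -1.1], [0.8, -1.3], [0.3, -0.3], [1.2, -0.9], [-1.2, -1.6]]
lifter [ 0.4349  0.2753  0.1331 -0.0062] 7.6262138858147335
[[0.7, 0.2], [-2.9, -0.1], [-2.8, -0.0], [0.4, -0.7], [0.5, -0.2], [-0.3, -0.3], [0.3, 1.9], [0.8, -0.2], [0.2, -0.1], [-0.3, -0.3], [0.4, -0.3], [0.2, 0.7], [1.1, 0.4], [-1.5, -0.2]]
((399.0, 282.5), (61.0, 72.0), 90.0) [[0.485, -0.203, 0.01], [0.479, -0.405, 0.01], [0.312, -0.394, 0.01], [0.317, -0.195, 0.01]] [ 0.39765705 -0.29929412  0.01      ]
pot lid tri (array([0.63592685, 0.00369338, 0.14734792]), np.float64(0.8794651700070681)) yellow [ 0.35849114 -0.11671231  0.06      ]
deck mid atz [0.63594677 0.00368479 0.15      ]
```

```bash
cat > plan.py <<'E'
from h import *
import json
def plan(wps,start=None,dec=3):
    """wps: (x,y,z,yaw,rows), straight lines; prints calls of 5 rows"""
    o=ctrl.get_obs(); p=np.array(list(o["tool_pos"])+[o["orientation"][2]]) if start is None else np.array(start,float)
    P=[];c=p.copy()
    for w in wps:
        t=np.array(w[:4],float); t[3]=c[3]+(t[3]-c[3]+180)%360-180
        P+=[c+(t-c)*(i+1)/w[4] for i in range(w[4])]; c=t
    while len(P)%5: P.append(P[-1])
    b=p
    for i in range(0,len(P),5):
        a=np.radians(b[3]); R=np.array([[np.cos(a),np.sin(a),0],[np.sin(a),-np.cos(a),0],[0,0,-1]])
        rows=[[ [round(float(v),dec)+0. for v in R@(q[:3]-b[:3])/.8], round(float(-(q[3]-b[3])/90),dec)+0.] for q in P[i:i+5]]
        print(json.dumps(rows))
        L=rows[-1]; b=np.r_[b[:3]+R.T@np.array(L[0])*.8,b[3]-L[1]*90]
    print("end",b.round(4))
def st():
    o=ctrl.get_obs(); print("t",round(float(o["clock"]),2),"pos",np.round(o["tool_pos"],4),"rpy",np.round(o["orientation"],2),"F",np.round(o["force"],1),"M",np.round(o["moment"],2),"open",round(float(o["opening"]),4),"g",round(float(o["gripper_force"]),1),"j",np.round(o["joint_pos"],0))
E
python3 - <<'E'
from plan import *
plan([(.48,-.25,.37,-163,11),(.435,.276,.36,-172.1,14)])
E
```

```text
[[[-0.041, 0.031, -0.009], 0.004], [[-0.082, 0.062, -0.018], 0.007], [[-0.123, 0.093, -0.027], 0.011], [[-0.164, 0.124, -0.035], 0.014], [[-0.205, 0.155, -0.044], 0.018]]
[[[-0.041, 0.032, -0.009], 0.004], [[-0.081, 0.064, -0.018], 0.007], [[-0.121, 0.096, -0.027], 0.011], [[-0.161, 0.128, -0.036], 0.014], [[-0.202, 0.16, -0.044], 0.018]]
[[[-0.039, 0.033, -0.009], 0.004], [[-0.049, 0.079, -0.008], 0.011], [[-0.059, 0.126, -0.007], 0.018], [[-0.069, 0.172, -0.007], 0.025], [[-0.079, 0.218, -0.006], 0.032]]
[[[-0.008, 0.046, 0.001], 0.008], [[-0.016, 0.093, 0.002], 0.015], [[-0.024, 0.139, 0.003], 0.022], [[-0.032, 0.186, 0.004], 0.029], [[-0.04, 0.232, 0.005], 0.037]]
[[[-0.005, 0.047, 0.001], 0.007], [[-0.01, 0.094, 0.002], 0.014], [[-0.015, 0.141, 0.002], 0.021], [[-0.02, 0.187, 0.003], 0.028], [[-0.025, 0.234, 0.004], 0.036]]
end [   0.435     0.2758    0.3602 -172.1318]
```

Call:
send_rows(deltas=[[[-0.041,0.031,-0.009],0.004],[[-0.082,0.062,-0.018],0.007],[[-0.123,0.093,-0.027],0.011],[[-0.164,0.124,-0.035],0.014],[[-0.205,0.155,-0.044],0.018]], gripper=1)

```text
clock: 1.47
tool_pos: [0.3474, -0.4569, 0.3276]
orientation: [-180.0, 0.0, -161.1]
force: [1.4, -0.5, -0.7]
opening: 0.0872
gripper_force: 0.0
```

Call:
send_rows(deltas=[[[-0.041,0.032,-0.009],0.004],[[-0.081,0.064,-0.018],0.007],[[-0.121,0.096,-0.027],0.011],[[-0.161,0.128,-0.036],0.014],[[-0.202,0.16,-0.044],0.018]])

```text
clock: 1.88
tool_pos: [0.4584, -0.2838, 0.3634]
orientation: [-180.0, 0.1, -162.7]
force: [1.2, -1.2, -0.4]
opening: 0.0879
gripper_force: 0.0
```

Call:
send_rows(deltas=[[[-0.039,0.033,-0.009],0.004],[[-0.049,0.079,-0.008],0.011],[[-0.059,0.126,-0.007],0.018],[[-0.069,0.172,-0.007],0.025],[[-0.079,0.218,-0.006],0.032]])

```text
clock: 2.3
tool_pos: [0.4657, -0.0987, 0.3674]
orientation: [-180.0, 0.0, -165.6]
force: [1.3, 0.7, 0.4]
opening: 0.0877
gripper_force: 0.0
```

Call:
send_rows(deltas=[[[-0.008,0.046,0.001],0.008],[[-0.016,0.093,0.002],0.015],[[-0.024,0.139,0.003],0.022],[[-0.032,0.186,0.004],0.029],[[-0.04,0.232,0.005],0.037]])

```text
clock: 2.72
tool_pos: [0.4502, 0.0891, 0.3637]
orientation: [180.0, 0.1, -168.9]
force: [1.8, 0.3, -1.1]
opening: 0.0874
gripper_force: 0.0
```

Call:
send_rows(deltas=[[[-0.005,0.047,0.001],0.007],[[-0.01,0.094,0.002],0.014],[[-0.015,0.141,0.002],0.021],[[-0.02,0.187,0.003],0.028],[[-0.025,0.234,0.004],0.036]])

```text
clock: 3.13
tool_pos: [0.4338, 0.2767, 0.3604]
orientation: [180.0, 0.0, -172.1]
force: [0.9, -0.2, 0.1]
opening: 0.0874
gripper_force: 0.0
```

```bash
python3 - <<'E'
from plan import *
st()
plan([(.435,.276,.269,-172.1,6)])
E
```

```text
t 3.13 pos [0.4338 0.2767 0.3604] rpy [ 1.7996e+02  5.0000e-02 -1.7214e+02] F [ 0.9 -0.2  0.1] M [ 0.   -0.19  0.01] open 0.0874 g 0.0 j [  54.    3.  -13.    0.  -74. -137.]
[[[0.0, 0.0, 0.019], 0.0], [[0.0, 0.0, 0.038], 0.0], [[-0.001, -0.001, 0.057], 0.0], [[-0.001, -0.001, 0.076], 0.0], [[-0.001, -0.001, 0.095], 0.0]]
[[[0.0, 0.0, 0.019], 0.0], [[0.0, 0.0, 0.019], 0.0], [[0.0, 0.0, 0.019], 0.0], [[0.0, 0.0, 0.019], 0.0], [[0.0, 0.0, 0.019], 0.0]]
end [   0.4347    0.276     0.2692 -172.139 ]
```

Call:
send_rows(deltas=[[[0,0,0.02],0],[[0,0,0.04],0],[[-0.001,-0.001,0.06],0],[[-0.001,-0.001,0.08],0],[[-0.001,-0.001,0.1],0]])

```text
clock: 3.55
tool_pos: [0.4352, 0.2743, 0.2794]
orientation: [180.0, 0.0, -172.1]
force: [0.4, -0.5, -0.4]
opening: 0.0878
gripper_force: 0.0
```

Call:
send_rows(deltas=[[[0,0,0.014],0],[[0,0,0.014],0],[[0,0,0.014],0],[[0,0,0.014],0],[[0,0,0.014],0]])

```text
clock: 3.97
tool_pos: [0.4357, 0.2746, 0.2699]
orientation: [179.9, 0.1, -172.1]
force: [0.6, -0.5, 0.1]
opening: 0.0874
gripper_force: 0.0
```

```bash
python3 - <<'E'
from plan import *
st(); s=ctrl.snapshot("side");t=ctrl.snapshot("top")
c=lambda i,x,y:cv2.resize(i["color"][y:y+150,x:x+133],(400,450),interpolation=cv2.INTER_CUBIC)
save({"color":np.hstack([c(s,290,220),c(t,110,210)])},"grip.png")
E
```

```text
t 3.97 pos [0.4357 0.2746 0.2699] rpy [ 1.7994e+02  8.0000e-02 -1.7212e+02] F [ 0.6 -0.5  0.1] M [ 0.04 -0.02  0.03] open 0.0874 g 0.0 j [  54.    6.  -21.    0.  -62. -136.]
```

View pics/grip.png

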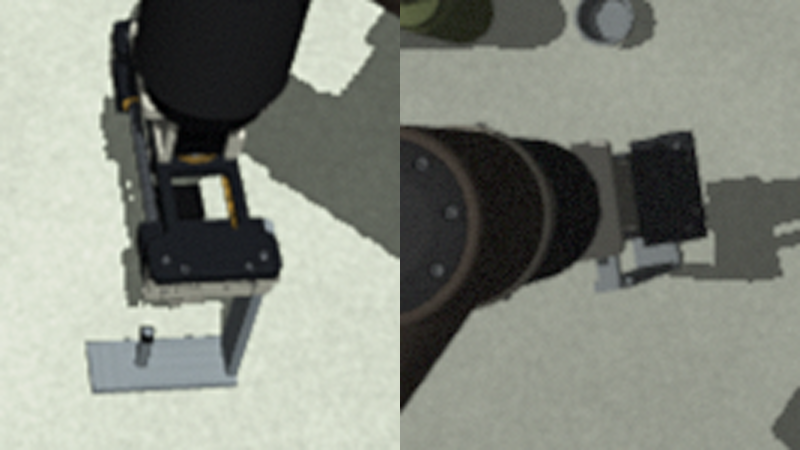

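The gripper now covers the handle, with the foot and pin visible and unmoved (pin near crop (145,345)). Closing.

Call:
send_rows(deltas=[[[0,0,0],0],[[0,0,0],0],[[0,0,0],0],[[0,0,0],0],[[0,0,0],0]], gripper=0)

```text
clock: 4.48
tool_pos: [0.4353, 0.2742, 0.2688]
orientation: [180.0, 0.0, -172.1]
force: [-1.0, 0.2, 0.2]
opening: 0.06
gripper_force: 0.0
```

Call:
send_rows(deltas=[[[0,0,0],0],[[0,0,0],0],[[0,0,0],0],[[0,0,0],0],[[0,0,0],0]])

```text
clock: 4.9
tool_pos: [0.4354, 0.2743, 0.2688]
orientation: [180.0, 0.0, -172.1]
force: [-0.3, 0.6, 0.5]
opening: 0.0266
gripper_force: 0.2
```

Call:
send_rows(deltas=[[[0,0,0],0],[[0,0,0],0],[[0,0,0],0],[[0,0,0],0],[[0,0,0],0]])

```text
clock: 5.32
tool_pos: [0.4354, 0.2742, 0.2687]
orientation: [-180.0, -0.0, -172.1]
force: [0.1, 0.5, -0.9]
opening: 0.0238
gripper_force: 30.0
```

```bash
python3 - <<'E'
from plan import *
st()
E
```

```text
t 5.32 pos [0.4354 0.2742 0.2687] rpy [-180.     -0.   -172.13] F [ 0.1  0.5 -0.9] M [ 0.06 -0.23  0.07] open 0.0238 g 30.0 j [  54.    6.  -21.    0.  -62. -136.]
```

```bash
python3 - <<'E'
from plan import *
plan([(.4354,.2742,.3187,-172.13,5),(.5065,.0248,.3187,170,15),(.5065,.0248,.2807,170,5)])
E
```

```text
[[[0.0, 0.0, -0.012], 0.0], [[0.0, 0.0, -0.025], 0.0], [[0.0, 0.0, -0.037], 0.0], [[0.0, 0.0, -0.05], 0.0], [[0.0, 0.0, -0.062], 0.0]]
[[[-0.003, -0.021, 0.0], 0.013], [[-0.006, -0.043, 0.0], 0.026], [[-0.009, -0.064, 0.0], 0.04], [[-0.012, -0.086, 0.0], 0.053], [[-0.015, -0.107, 0.0], 0.066]]
[[[-0.005, -0.021, 0.0], 0.013], [[-0.011, -0.042, 0.0], 0.027], [[-0.016, -0.063, 0.0], 0.04], [[-0.021, -0.084, 0.0], 0.053], [[-0.026, -0.105, 0.0], 0.066]]
[[[-0.008, -0.02, 0.0], 0.014], [[-0.015, -0.04, 0.0], 0.027], [[-0.022, -0.061, 0.0], 0.04], [[-0.03, -0.081, 0.0], 0.053], [[-0.037, -0.101, 0.0], 0.067]]
[[[0.0, 0.0, 0.009], 0.0], [[0.0, 0.0, 0.019], 0.0], [[0.0, 0.0, 0.028], 0.0], [[0.0, 0.0, 0.038], 0.0], [[0.0, 0.0, 0.047], 0.0]]
end [ 5.065000e-01  2.510000e-02  2.807000e-01 -1.900415e+02]
```

Call:
send_rows(deltas=[[[0,0,-0.012],0],[[0,0,-0.025],0],[[0,0,-0.037],0],[[0,0,-0.05],0],[[0,0,-0.062],0]])

```text
clock: 5.73
tool_pos: [0.4354, 0.2743, 0.3199]
orientation: [180.0, 0.0, -172.1]
force: [0.3, 1.2, -4.6]
opening: 0.024
gripper_force: 30.0
```

Call:
send_rows(deltas=[[[-0.003,-0.021,0.0],0.013],[[-0.006,-0.043,0.0],0.026],[[-0.009,-0.064,0.0],0.04],[[-0.012,-0.086,0.0],0.053],[[-0.015,-0.107,0.0],0.066]])

```text
clock: 6.15
tool_pos: [0.4591, 0.1903, 0.3193]
orientation: [180.0, 0.0, -178.1]
force: [0.3, -1.0, -4.6]
opening: 0.0242
gripper_force: 30.0
```

Call:
send_rows(deltas=[[[-0.005,-0.021,0.0],0.013],[[-0.011,-0.042,0.0],0.027],[[-0.016,-0.063,0.0],0.04],[[-0.021,-0.084,0.0],0.053],[[-0.026,-0.105,0.0],0.066]])

```text
clock: 6.57
tool_pos: [0.4827, 0.107, 0.3193]
orientation: [180.0, 0.0, 175.9]
force: [0.9, -0.3, -4.5]
opening: 0.0239
gripper_force: 30.0
```

Call:
send_rows(deltas=[[[-0.008,-0.02,0.0],0.014],[[-0.015,-0.04,0.0],0.027],[[-0.022,-0.061,0.0],0.04],[[-0.03,-0.081,0.0],0.053],[[-0.037,-0.101,0.0],0.067]])

```text
clock: 6.98
tool_pos: [0.5067, 0.0243, 0.3193]
orientation: [180.0, 0.0, 169.9]
force: [-0.3, 0.4, -3.4]
opening: 0.0238
gripper_force: 30.0
```

Call:
send_rows(deltas=[[[0,0,0.009],0.0],[[0.0,0.0,0.019],0.0],[[0.0,0.0,0.028],0.0],[[0.0,0.0,0.038],0.0],[[0.0,0.0,0.047],0.0]])

```text
clock: 7.4
tool_pos: [0.5061, 0.0257, 0.2798]
orientation: [-180.0, -0.0, 170.0]
force: [0.2, -0.5, -4.4]
opening: 0.0235
gripper_force: 30.0
```

```bash
python3 - <<'E'
from plan import *
st(); s=ctrl.snapshot("side");t=ctrl.snapshot("top")
c=lambda i,x,y:cv2.resize(i["color"][y:y+180,x:x+160],(400,450),interpolation=cv2.INTER_CUBIC)
save({"color":np.hstack([c(s,200,150),c(t,200,130)])},"pre.png")
E
```

```text
t 7.4 pos [0.5061 0.0257 0.2798] rpy [-1.7999e+02 -3.0000e-02  1.7001e+02] F [ 0.2 -0.5 -4.4] M [-0.09 -0.05  0.04] open 0.0235 g 30.0 j [  25.    5.  -21.   -0.  -64. -125.]
```

View pics/pre.png

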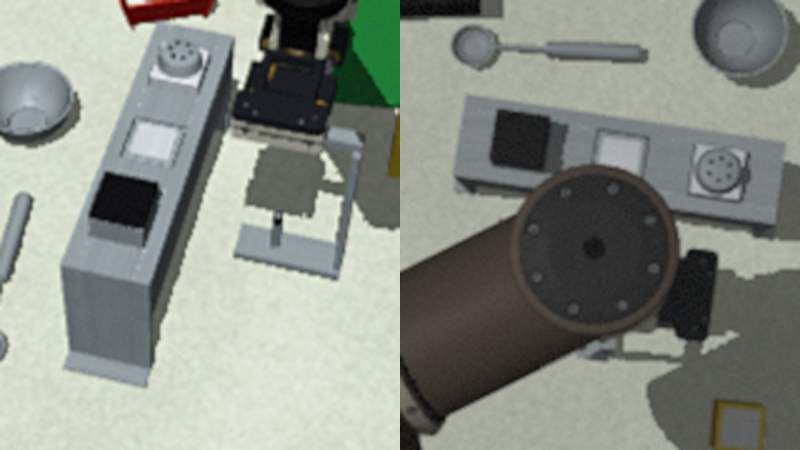

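The side view shows the lifter in front of the middle well, its foot square to the rail, with the pin top near side px (311,235). Next I'll check the pin projection and plan the entry.

```bash
cat >> plan.py <<'E'
RO=np.array([.6345,.0022]); RY=np.radians(-10)
def r2w(x,y): return RO+[np.cos(RY)*x-np.sin(RY)*y,np.sin(RY)*x+np.cos(RY)*y]
def w2r(p): d=np.array(p[:2])-RO; return np.array([np.cos(RY)*d[0]+np.sin(RY)*d[1],-np.sin(RY)*d[0]+np.cos(RY)*d[1]])
E
python3 - <<'E'
from plan import *
s=ctrl.snapshot("side"); print(proj(s,[.5061,.0257,.0711]),atz(s,(311.2,234.8),.0711))
o=ctrl.get_obs(); print(w2r(o["tool_pos"]))
plan([(*r2w(0,4e-3),.2807,170,15)])
E
```

```text
[[311.61571455 235.92922312]] [0.50727129 0.0221784  0.0711    ]
[-0.13052668  0.00055281]
[[[-0.011, 0.0, 0.0], 0.0], [[-0.022, 0.001, 0.0], 0.0], [[-0.033, 0.001, 0.0], 0.0], [[-0.044, 0.001, 0.0], 0.0], [[-0.054, 0.001, 0.0], 0.0]]
[[[-0.011, 0.001, 0.0], 0.0], [[-0.022, 0.001, 0.0], 0.0], [[-0.033, 0.001, 0.0], 0.0], [[-0.044, 0.002, 0.0], 0.0], [[-0.055, 0.002, -0.001], 0.0]]
[[[-0.011, 0.0, 0.0], 0.0], [[-0.022, 0.0, 0.0], 0.0], [[-0.032, 0.001, 0.0], 0.0], [[-0.043, 0.001, 0.0], 0.0], [[-0.054, 0.001, 0.0], 0.0]]
end [6.350000e-01 5.900000e-03 2.808000e-01 1.700055e+02]
```

Call:
send_rows(deltas=[[[-0.011,0,0],0],[[-0.022,0.001,0],0],[[-0.033,0.001,0],0],[[-0.044,0.001,0],0],[[-0.054,0.001,0],0]])

```text
clock: 7.97
tool_pos: [0.5504, 0.0182, 0.2808]
orientation: [180.0, 0.0, 170.0]
force: [0.8, 0.2, -4.6]
opening: 0.0238
gripper_force: 30.0
```

Call:
send_rows(deltas=[[[-0.011,0.001,0],0],[[-0.022,0.001,0],0],[[-0.033,0.001,0],0],[[-0.044,0.002,0],0],[[-0.055,0.002,0],0]])

```text
clock: 8.38
tool_pos: [0.5937, 0.0121, 0.2807]
orientation: [-180.0, -0.0, 170.0]
force: [0.4, 0.4, -4.6]
opening: 0.0243
gripper_force: 30.0
```

Call:
send_rows(deltas=[[[-0.011,0,0],0],[[-0.022,0,0],0],[[-0.032,0.001,0],0],[[-0.043,0.001,0],0],[[-0.054,0.001,0],0]])

```text
clock: 8.8
tool_pos: [0.6362, 0.0054, 0.2808]
orientation: [180.0, -0.0, 170.0]
force: [0.1, 0.9, -3.7]
opening: 0.024
gripper_force: 30.0
```

```bash
python3 - <<'E'
from plan import *
st(); print(w2r(ctrl.get_obs()["tool_pos"]))
E
```

```text
t 8.8 pos [0.6362 0.0054 0.2808] rpy [180.    -0.   169.96] F [ 0.1  0.9 -3.7] M [-0.11 -0.06  0.02] open 0.024 g 30.0 j [  18.   17.   -5.   -0.  -67. -118.]
[0.00113    0.00347268]
```

Call:
send_rows(deltas=[[[0,0,-0.004],0],[[0,0,-0.008],0],[[0,0,-0.011],0],[[0,0,-0.013],0],[[0,0,-0.013],0]])

```text
clock: 9.22
tool_pos: [0.635, 0.0055, 0.2908]
orientation: [180.0, -0.0, 170.0]
force: [2.0, -1.7, -12.3]
opening: 0.024
gripper_force: 30.0
```

Call:
send_rows(deltas=[[[0,0,0],0],[[0,0,0],0],[[0,0,0],0],[[0,0,0],0],[[0,0,0],0]])

```text
clock: 9.63
tool_pos: [0.6352, 0.0056, 0.2909]
orientation: [-180.0, -0.0, 170.0]
force: [1.6, -1.1, -13.1]
opening: 0.0239
gripper_force: 30.0
```

Call:
send_rows(deltas=[[[0,0,0.005],0],[[0,0,0.005],0],[[0,0.0025,0.005],0],[[0,0.0025,0.003],0],[[0,0.0025,0],0]])

```text
clock: 10.05
tool_pos: [0.6358, 0.0078, 0.2912]
orientation: [180.0, 0.0, 170.0]
force: [1.6, -0.1, -13.3]
opening: 0.024
gripper_force: 30.0
```

Call:
send_rows(deltas=[[[0,0,0],0],[[0,0,0],0],[[0,0,0],0],[[0,0,0],0],[[0,0,0],0]])

```text
clock: 10.47
tool_pos: [0.6358, 0.0077, 0.2909]
orientation: [180.0, -0.0, 170.0]
force: [2.2, 0.6, -11.9]
opening: 0.0237
gripper_force: 30.0
```

Call:
send_rows(deltas=[[[0,0,0.005],0],[[0,0,0.005],0],[[0,0.0025,0.005],0],[[0,0.0025,0.003],0],[[0,0.0025,0],0]])

```text
clock: 10.88
tool_pos: [0.636, 0.0095, 0.2912]
orientation: [-180.0, -0.0, 170.0]
force: [1.7, -0.3, -12.5]
opening: 0.0241
gripper_force: 30.0
```

Call:
send_rows(deltas=[[[0,0,0],0],[[0,0,0],0],[[0,0,0],0],[[0,0,0],0],[[0,0,0],0]])

```text
clock: 11.3
tool_pos: [0.636, 0.0095, 0.2909]
orientation: [-180.0, -0.0, 170.0]
force: [1.8, 0.6, -11.5]
opening: 0.0236
gripper_force: 30.0
```

Call:
send_rows(deltas=[[[0,0,0.005],0],[[0,0,0.005],0],[[0,0.0025,0.005],0],[[0,0.0025,0.003],0],[[0,0.0025,0],0]])

```text
clock: 11.72
tool_pos: [0.6364, 0.0117, 0.2912]
orientation: [180.0, -0.0, 170.0]
force: [2.0, -0.5, -11.2]
opening: 0.0238
gripper_force: 30.0
```

Call:
send_rows(deltas=[[[0,0,0],0],[[0,0,0],0],[[0,0,0],0],[[0,0,0],0],[[0,0,0],0]])

```text
clock: 12.13
tool_pos: [0.6365, 0.0115, 0.2909]
orientation: [180.0, -0.0, 170.0]
force: [1.1, 0.8, -10.0]
opening: 0.0236
gripper_force: 30.0
```

Call:
send_rows(deltas=[[[0,0,0.005],0],[[0,0,0.005],0],[[0,0.0025,0.005],0],[[0,0.0025,0.003],0],[[0,0.0025,0],0]])

```text
clock: 12.55
tool_pos: [0.6369, 0.0135, 0.2917]
orientation: [-180.0, 0.0, 170.0]
force: [-0.4, 1.0, -3.5]
opening: 0.0242
gripper_force: 30.0
```

Call:
send_rows(deltas=[[[0,0,0],0],[[0,0,0],0],[[0,0,0],0],[[0,0,0],0],[[0,0,0],0]])

```text
clock: 12.97
tool_pos: [0.6368, 0.0134, 0.2912]
orientation: [180.0, 0.0, 170.0]
force: [1.2, -0.3, -4.5]
opening: 0.0239
gripper_force: 30.0
```

The hole is near this position: the force drops to tool weight alone, and it was blocked 2 mm earlier. I'll shift 0.8 mm further in and rise slowly.

Call:
send_rows(deltas=[[[0,0.001,0],0],[[0,0.001,-0.001],0],[[0,0.001,-0.002],0],[[0,0.001,-0.003],0],[[0,0.001,-0.004],0]])

```text
clock: 13.38
tool_pos: [0.6369, 0.0142, 0.2945]
orientation: [-180.0, 0.0, 170.0]
force: [0.1, 0.1, -3.8]
opening: 0.0239
gripper_force: 30.0
```

Call:
send_rows(deltas=[[[0,0,-0.001],0],[[0,0,-0.002],0],[[0,0,-0.003],0],[[0,0,-0.004],0],[[0,0,-0.005],0]])

```text
clock: 13.8
tool_pos: [0.6367, 0.0143, 0.2979]
orientation: [-180.0, -0.1, 169.9]
force: [0.7, 0.2, -8.7]
opening: 0.0239
gripper_force: 30.0
```

Call:
send_rows(deltas=[[[0,0,0],0],[[0,0,-0.001],0],[[0,0,-0.001],0],[[0,0,-0.002],0],[[0,0,-0.002],0]])

```text
clock: 14.22
tool_pos: [0.6368, 0.0144, 0.2997]
orientation: [180.0, -0.0, 170.0]
force: [0.0, 1.5, -9.5]
opening: 0.0236
gripper_force: 30.0
```

Call:
send_rows(deltas=[[[0,0,-0.001],0],[[0,0,-0.002],0],[[0,0,-0.003],0],[[0,0,-0.004],0],[[0,0,-0.005],0]])

```text
clock: 14.63
tool_pos: [0.6368, 0.0143, 0.304]
orientation: [180.0, -0.0, 170.0]
force: [-0.1, 1.4, -11.4]
opening: 0.0234
gripper_force: 30.0
```

Call:
send_rows(deltas=[[[0,0,-0.001],0],[[0,0,-0.002],0],[[0,0,-0.003],0],[[0,0,-0.004],0],[[0,0,-0.005],0]])

```text
clock: 15.05
tool_pos: [0.6369, 0.0142, 0.308]
orientation: [180.0, -0.0, 170.0]
force: [0.6, 0.2, -11.6]
opening: 0.0238
gripper_force: 30.0
```

Call:
send_rows(deltas=[[[0,0,-0.001],0],[[0,0,-0.002],0],[[0,0,-0.003],0],[[0,0,-0.004],0],[[0,0,-0.005],0]])

```text
clock: 15.47
tool_pos: [0.6369, 0.0142, 0.3121]
orientation: [180.0, 0.0, 170.0]
force: [0.1, 0.8, -11.4]
opening: 0.0238
gripper_force: 30.0
```

Call:
send_rows(deltas=[[[0,0,-0.001],0],[[0,0,-0.002],0],[[0,0,-0.003],0],[[0,0,-0.004],0],[[0,0,-0.005],0]])

```text
clock: 15.88
tool_pos: [0.6369, 0.0142, 0.316]
orientation: [180.0, -0.0, 170.0]
force: [-0.5, 2.2, -11.1]
opening: 0.0239
gripper_force: 30.0
```

Call:
send_rows(deltas=[[[0,0,-0.001],0],[[0,0,-0.001],0],[[0,0,-0.002],0],[[0,0,-0.003],0],[[0,0,-0.003],0]])

```text
clock: 16.3
tool_pos: [0.6369, 0.0143, 0.3186]
orientation: [180.0, 0.0, 170.0]
force: [1.0, 2.0, -11.0]
opening: 0.0239
gripper_force: 30.0
```

Call:
send_rows(deltas=[[[0,0,-0.001],0],[[0,0,-0.001],0],[[0,0,-0.002],0],[[0,0,-0.003],0],[[0,0,-0.003],0]])

```text
clock: 16.72
tool_pos: [0.6369, 0.0142, 0.3209]
orientation: [180.0, 0.0, 170.0]
force: [-0.1, 2.4, -11.4]
opening: 0.0243
gripper_force: 30.0
```

Call:
send_rows(deltas=[[[0,0,-0.001],0],[[0,0,-0.001],0],[[0,0,-0.002],0],[[0,0,-0.003],0],[[0,0,-0.003],0]])

```text
clock: 17.13
tool_pos: [0.637, 0.0142, 0.3234]
orientation: [180.0, 0.0, 170.0]
force: [0.3, 1.8, -11.3]
opening: 0.0242
gripper_force: 30.0
```

Call:
send_rows(deltas=[[[0,0,-0.001],0],[[0,0,-0.001],0],[[0,0,-0.002],0],[[0,0,-0.003],0],[[0,0,-0.003],0]])

```text
clock: 17.55
tool_pos: [0.637, 0.0142, 0.3258]
orientation: [180.0, 0.0, 170.0]
force: [0.9, 2.6, -10.7]
opening: 0.0239
gripper_force: 30.0
```

```bash
python3 -c "
from plan import *
st()"
```

```text
t 17.55 pos [0.637  0.0142 0.3258] rpy [1.8000e+02 1.0000e-02 1.6996e+02] F [  0.9   2.6 -10.7] M [ 1.25 -0.12  0.06] open 0.0239 g 30.0 j [  19.   16.   -2.   -0.  -73. -119.]
```

Call:
send_rows(deltas=[[[0,0.0005,-0.001],0],[[0,0.0005,-0.001],0],[[0,0.0005,-0.002],0],[[0,0.0005,-0.003],0],[[0,0.0005,-0.003],0]])

```text
clock: 17.97
tool_pos: [0.637, 0.0147, 0.3282]
orientation: [180.0, 0.0, 170.0]
force: [0.6, 2.3, -11.2]
opening: 0.0243
gripper_force: 30.0
```

Call:
send_rows(deltas=[[[0,0,-0.001],0],[[0,0,-0.001],0],[[0,0,-0.002],0],[[0,0,-0.003],0],[[0,0,-0.003],0]])

```text
clock: 18.38
tool_pos: [0.6371, 0.0147, 0.3306]
orientation: [180.0, 0.0, 170.0]
force: [0.1, 2.8, -12.1]
opening: 0.0242
gripper_force: 30.0
```

```bash
python3 -c "
from plan import *
st()
s=ctrl.snapshot('side');t=ctrl.snapshot('top')
c=lambda i,x,y:cv2.resize(i['color'][y:y+160,x:x+140],(394,450),interpolation=cv2.INTER_CUBIC)
save({'color':np.hstack([c(s,200,140),c(t,215,110)])},'up.png')"
```

```text
t 18.38 pos [0.6371 0.0147 0.3306] rpy [1.7999e+02 1.0000e-02 1.6996e+02] F [  0.1   2.8 -12.1] M [ 1.56 -0.17 -0.02] open 0.0242 g 30.0 j [  19.   16.   -1.   -0.  -73. -119.]
```

View pics/up.png

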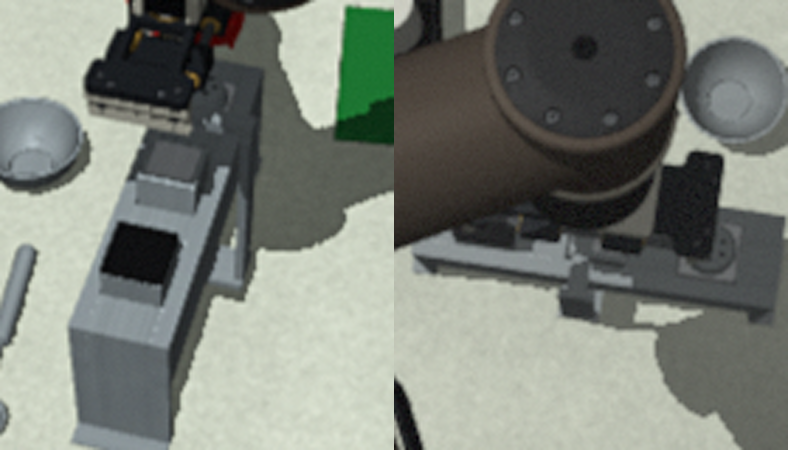

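The side view shows the pot (crop (170,175)) standing almost as proud as the black-lid pot. I'll push a little further, then lower and back out.

Call:
send_rows(deltas=[[[0,0,-0.001],0],[[0,0,-0.002],0],[[0,0,-0.003],0],[[0,0,-0.004],0],[[0,0,-0.004],0]])

```text
clock: 18.9
tool_pos: [0.637, 0.0147, 0.3338]
orientation: [180.0, 0.0, 170.0]
force: [0.3, 3.2, -11.8]
opening: 0.0238
gripper_force: 30.0
```

Call:
send_rows(deltas=[[[0,0,0.003],0],[[0,0,0.008],0],[[0,0,0.015],0],[[0,0,0.022],0],[[0,0,0.03],0]])

```text
clock: 19.32
tool_pos: [0.6372, 0.0141, 0.3097]
orientation: [-180.0, 0.1, 170.0]
force: [-0.2, -0.4, -3.6]
opening: 0.0238
gripper_force: 30.0
```

Call:
send_rows(deltas=[[[0,0,0.01],0],[[0,0,0.02],0],[[0,0,0.03],0],[[0,0,0.037],0],[[0,0,0.037],0]])

```text
clock: 19.73
tool_pos: [0.6363, 0.0145, 0.278]
orientation: [-179.9, -0.2, 169.9]
force: [0.0, -0.7, -4.3]
opening: 0.0239
gripper_force: 30.0
```

```bash
python3 -c "
from plan import *
st()
plan([(*r2w(-.145,.0125),.2805,170,10),(*r2w(-.145,.0125),.315,170,5),(.435,.274,.315,-172.1,13),(.435,.274,.275,-172.1,5)])"
```

```text
t 19.73 pos [0.6363 0.0145 0.278 ] rpy [-1.7994e+02 -1.5000e-01  1.6995e+02] F [ 0.  -0.7 -4.3] M [-0.03 -0.01 -0.04] open 0.0239 g 30.0 j [  19.   18.   -6.   -0.  -67. -119.]
[[[0.018, 0.0, 0.0], 0.0], [[0.036, 0.0, -0.001], 0.0], [[0.054, 0.0, -0.001], 0.0], [[0.072, 0.0, -0.001], 0.0], [[0.09, 0.0, -0.002], 0.0]]
[[[0.018, 0.0, 0.0], 0.0], [[0.037, 0.0, 0.0], 0.0], [[0.055, 0.0, -0.001], 0.0], [[0.073, 0.0, -0.001], -0.001], [[0.091, 0.0, -0.001], -0.001]]
[[[0.0, 0.0, -0.009], 0.0], [[0.0, 0.0, -0.017], 0.0], [[0.0, 0.0, -0.026], 0.0], [[0.0, 0.0, -0.035], 0.0], [[0.0, 0.0, -0.043], 0.0]]
[[[0.009, 0.021, 0.0], -0.015], [[0.019, 0.042, 0.0], -0.03], [[0.028, 0.064, 0.0], -0.045], [[0.038, 0.085, 0.0], -0.061], [[0.047, 0.106, 0.0], -0.076]]
[[[0.007, 0.022, 0.0], -0.015], [[0.014, 0.044, 0.0], -0.031], [[0.021, 0.067, 0.0], -0.046], [[0.028, 0.089, 0.0], -0.061], [[0.035, 0.111, 0.0], -0.077]]
[[[0.004, 0.023, 0.0], -0.015], [[0.008, 0.046, 0.0], -0.03], [[0.012, 0.068, 0.0], -0.045], [[0.012, 0.068, 0.01], -0.045], [[0.012, 0.068, 0.02], -0.045]]
[[[0.0, 0.0, 0.01], 0.0], [[0.0, 0.0, 0.02], 0.0], [[0.0, 0.0, 0.03], 0.0], [[0.0, 0.0, 0.03], 0.0], [[0.0, 0.0, 0.03], 0.0]]
end [  0.4351   0.2736   0.2748 187.8595]
```

Call:
send_rows(deltas=[[[0.018,0,0],0],[[0.036,0,-0.001],0],[[0.054,0,-0.001],0],[[0.072,0,-0.001],0],[[0.09,0,-0.001],0]])

```text
clock: 20.15
tool_pos: [0.5657, 0.0272, 0.2811]
orientation: [180.0, 0.0, 170.0]
force: [0.6, -0.3, -4.5]
opening: 0.0234
gripper_force: 30.0
```

Call:
send_rows(deltas=[[[0.018,0,0],0],[[0.037,0,0],0],[[0.055,0,0],0],[[0.073,0,0],0],[[0.091,0,0],0]])

```text
clock: 20.57
tool_pos: [0.4939, 0.0399, 0.2813]
orientation: [180.0, 0.1, 170.0]
force: [0.1, -0.2, -4.3]
opening: 0.0238
gripper_force: 30.0
```

Call:
send_rows(deltas=[[[0,0,-0.009],0],[[0,0,-0.017],0],[[0,0,-0.026],0],[[0,0,-0.035],0],[[0,0,-0.043],0]])

```text
clock: 20.98
tool_pos: [0.4951, 0.0399, 0.3163]
orientation: [180.0, 0.0, 169.9]
force: [0.4, 0.7, -4.6]
opening: 0.0239
gripper_force: 30.0
```

Call:
send_rows(deltas=[[[0.009,0.021,0.0],-0.015],[[0.019,0.042,0.0],-0.03],[[0.028,0.064,0.0],-0.045],[[0.038,0.085,0.0],-0.061],[[0.047,0.106,0.0],-0.076]])

```text
clock: 21.4
tool_pos: [0.4723, 0.1307, 0.3156]
orientation: [180.0, 0.0, 176.8]
force: [0.1, 0.7, -4.5]
opening: 0.024
gripper_force: 30.0
```

Call:
send_rows(deltas=[[[0.007,0.022,0.0],-0.015],[[0.014,0.044,0.0],-0.031],[[0.021,0.067,0.0],-0.046],[[0.028,0.089,0.0],-0.061],[[0.035,0.111,0.0],-0.077]])

```text
clock: 21.82
tool_pos: [0.4493, 0.2211, 0.3156]
orientation: [180.0, 0.0, -176.2]
force: [-0.6, -0.1, -4.3]
opening: 0.0237
gripper_force: 30.0
```

Call:
send_rows(deltas=[[[0.004,0.023,0.0],-0.015],[[0.008,0.046,0.0],-0.03],[[0.012,0.068,0.0],-0.045],[[0.012,0.068,0.01],-0.045],[[0.012,0.068,0.02],-0.045]])

```text
clock: 22.23
tool_pos: [0.4363, 0.2747, 0.2991]
orientation: [180.0, 0.0, -172.2]
force: [0.1, -0.0, -4.7]
opening: 0.024
gripper_force: 30.0
```

Call:
send_rows(deltas=[[[0,0,0.01],0],[[0,0,0.02],0],[[0,0,0.027],0],[[0,0,0.03],0],[[0,0,0.03],0]])

```text
clock: 22.65
tool_pos: [0.436, 0.2731, 0.2744]
orientation: [-179.9, -0.1, -172.3]
force: [0.2, -0.7, -4.2]
opening: 0.0239
gripper_force: 30.0
```

```bash
python3 -c "
from plan import *
st()"
```

```text
t 22.65 pos [0.436  0.2731 0.2744] rpy [-1.7995e+02 -5.0000e-02 -1.7227e+02] F [ 0.2 -0.7 -4.2] M [-0.   -0.05 -0.01] open 0.0239 g 30.0 j [  54.    6.  -21.   -0.  -63. -136.]
```

Call:
send_rows(deltas=[[[0,0,0.001],0],[[0,0,0.002],0],[[0,0,0.003],0],[[0,0,0.004],0],[[0,0,0.005],0]])

```text
clock: 23.07
tool_pos: [0.4361, 0.2739, 0.2714]
orientation: [180.0, 0.0, -172.2]
force: [0.1, -0.8, -4.5]
opening: 0.0239
gripper_force: 30.0
```

Call:
send_rows(deltas=[[[0,0,0.001],0],[[0,0,0.001],0],[[0,0,0.001],0],[[0,0,0.001],0],[[0,0,0.001],0]])

```text
clock: 23.48
tool_pos: [0.4361, 0.2738, 0.2704]
orientation: [180.0, 0.0, -172.2]
force: [-0.0, 0.1, -4.3]
opening: 0.0241
gripper_force: 30.0
```

Call:
send_rows(deltas=[[[0,0,0.0005],0],[[0,0,0.001],0],[[0,0,0.0015],0],[[0,0,0.0015],0],[[0,0,0.0015],0]])

```text
clock: 23.9
tool_pos: [0.4361, 0.2738, 0.2694]
orientation: [180.0, 0.0, -172.2]
force: [1.0, 0.3, -2.2]
opening: 0.0243
gripper_force: 30.0
```

Call:
send_rows(deltas=[[[0,0,0.0003],0],[[0,0,0.0005],0],[[0,0,0.0005],0],[[0,0,0.0005],0],[[0,0,0.0005],0]])

```text
clock: 24.32
tool_pos: [0.4363, 0.2739, 0.2693]
orientation: [180.0, 0.0, -172.2]
force: [0.2, -0.5, 3.0]
opening: 0.0238
gripper_force: 30.0
```

Call:
send_rows(deltas=[[[0,0,0],0],[[0,0,0],0],[[0,0,0],0],[[0,0,0],0],[[0,0,0],0]], gripper=1)

```text
clock: 24.73
tool_pos: [0.4361, 0.2738, 0.2687]
orientation: [-180.0, -0.0, -172.2]
force: [1.1, -0.1, -0.9]
opening: 0.0514
gripper_force: 0.0
```

Call:
send_rows(deltas=[[[0,0,0],0],[[0,0,-0.001],0],[[0,0,-0.003],0],[[0,0,-0.01],0],[[0,0,-0.02],0]])

```text
clock: 25.15
tool_pos: [0.4359, 0.2736, 0.2849]
orientation: [-180.0, -0.0, -172.2]
force: [0.1, 0.3, -0.3]
opening: 0.0843
gripper_force: 0.0
```

Call:
send_rows(deltas=[[[0,0,-0.02],0],[[0,0,-0.04],0],[[0,0,-0.06],0],[[0,0,-0.08],0],[[0,0,-0.1],0]])

```text
clock: 25.57
tool_pos: [0.4361, 0.2737, 0.3666]
orientation: [180.0, 0.0, -172.2]
force: [1.1, 0.3, -0.2]
opening: 0.0879
gripper_force: 0.0
```

```bash
python3 - <<'E'
from plan import *
st()
s=ctrl.snapshot('side');t=ctrl.snapshot('top')
c=lambda i,x,y,w,h:cv2.resize(i['color'][y:y+h,x:x+w],(400,300),interpolation=cv2.INTER_CUBIC)
save({'color':np.vstack([np.hstack([c(s,200,140,120,90),c(t,215,140,160,120)]),np.hstack([c(s,290,260,120,90),c(t,120,225,107,80)])])},'after.png')
E
```

```text
t 25.57 pos [0.4361 0.2737 0.3666] rpy [ 1.7997e+02  5.0000e-02 -1.7222e+02] F [ 1.1  0.3 -0.2] M [ 0.05 -0.02  0.01] open 0.0879 g 0.0 j [  54.    3.  -12.    0.  -75. -136.]
```

View pics/after.png

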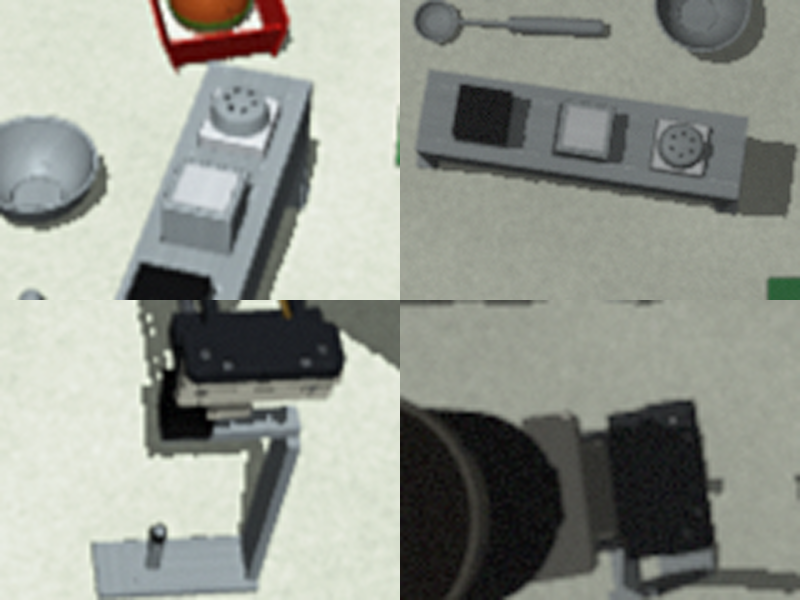

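The lifter stands on its foot and is clear of the open fingers. The pot lid is proud at side px ~(262,196) and top px ~(289,192). Next I'll triangulate it and plan the grasp across the rail's y, with the gripper partly open so it clears the neighbours.

```bash
python3 - <<'E'
from plan import *
s=ctrl.snapshot('side');t=ctrl.snapshot('top')
from fit import fit
tc=np.array([[279.8,180],[301.8,181.6],[299,204],[277,202]]); print(tri(t,tc.mean(0),s,(262.1,196.1)), [atz(t,p,.185).round(4)[:2].tolist() for p in tc])
for n,i in(("t",t),("s",s)):
    for d in ctrl.cut_out(i,"pot"): print(n,round(d["conf"],2),np.array(d["xy"])*[560,420],d["pixels"].sum())
p=atz(t,tc.mean(0),.185)[:2]; print(p,w2r(p))
x,y=p
plan([(x,y,.3666,170,13),(x,y,.2605,170,7)])
E
```

```text
(array([6.33766611e-01, 4.86361760e-04, 1.82264631e-01]), np.float64(0.660155263707255)) [[0.6633, 0.0233], [0.6578, -0.0307], [0.6023, -0.0221], [0.6088, 0.0317]]
t 0.92 [290.808 192.99 ] 475
t 0.66 [333.2  300.72] 441
s 0.68 [264.6   200.592] 588
s 0.61 [210.784 189.588] 925
[6.32989713e-01 5.53259226e-04] [-0.00120139 -0.00188398]
[[[-0.015, -0.029, 0.0], 0.015], [[-0.03, -0.057, 0.0], 0.03], [[-0.046, -0.086, -0.001], 0.046], [[-0.061, -0.114, -0.001], 0.061], [[-0.076, -0.143, -0.001], 0.076]]
[[[-0.019, -0.026, 0.0], 0.015], [[-0.037, -0.053, 0.0], 0.03], [[-0.056, -0.08, -0.001], 0.046], [[-0.074, -0.106, -0.001], 0.061], [[-0.093, -0.133, -0.001], 0.076]]
[[[-0.021, -0.024, 0.0], 0.015], [[-0.043, -0.048, 0.0], 0.03], [[-0.064, -0.072, -0.001], 0.045], [[-0.064, -0.072, 0.018], 0.045], [[-0.064, -0.072, 0.037], 0.045]]
[[[0.0, 0.0, 0.019], 0.0], [[0.0, 0.0, 0.038], 0.0], [[0.0, 0.0, 0.057], 0.0], [[0.0, 0.0, 0.076], 0.0], [[0.0, 0.0, 0.095], 0.0]]
end [ 6.32700e-01  7.00000e-04  2.60500e-01 -1.89957e+02]
```

Call:
send_rows(deltas=[[[-0.015,-0.029,0],0.015],[[-0.03,-0.057,0],0.03],[[-0.046,-0.086,0],0.046],[[-0.061,-0.114,0],0.061],[[-0.076,-0.143,0],0.076]], gripper=0.8)

```text
clock: 26.28
tool_pos: [0.5121, 0.1676, 0.3641]
orientation: [-180.0, -0.1, -179.1]
force: [0.8, 0.6, -0.2]
opening: 0.0706
gripper_force: 0.0
```

Call:
send_rows(deltas=[[[-0.019,-0.026,0],0.015],[[-0.037,-0.053,0],0.03],[[-0.056,-0.08,0],0.046],[[-0.074,-0.106,0],0.061],[[-0.093,-0.133,0],0.076]])

```text
clock: 26.7
tool_pos: [0.5883, 0.0623, 0.364]
orientation: [-180.0, -0.1, 174.0]
force: [0.5, 0.4, 0.5]
opening: 0.0705
gripper_force: 0.0
```

Call:
send_rows(deltas=[[[-0.021,-0.024,0],0.015],[[-0.043,-0.048,0],0.03],[[-0.065,-0.071,0],0.045],[[-0.065,-0.071,0.018],0.045],[[-0.065,-0.071,0.037],0.045]])

```text
clock: 27.12
tool_pos: [0.6346, 0.0002, 0.3341]
orientation: [-180.0, -0.0, 169.9]
force: [-0.2, 0.6, -0.6]
opening: 0.07
gripper_force: 0.0
```

Call:
send_rows(deltas=[[[0,0,0.02],0],[[0,0,0.04],0],[[0,0,0.06],0],[[0,0,0.08],0],[[0,0,0.092],0]])

```text
clock: 27.53
tool_pos: [0.6328, 0.0015, 0.2588]
orientation: [-179.9, -0.2, 170.0]
force: [-0.2, -0.1, -0.3]
opening: 0.0702
gripper_force: 0.0
```

```bash
python3 - <<'E'
from plan import *
st()
s=ctrl.snapshot('side')
save({'color':cv2.resize(s['color'][120:270,190:340],(600,600),interpolation=cv2.INTER_CUBIC)},'hov.png')
plan([(.634,.0015,.2205,170,10)],dec=4)
E
```

```text
t 27.53 pos [0.6328 0.0015 0.2588] rpy [-179.93   -0.2   170.03] F [-0.2 -0.1 -0.3] M [-0.05  0.01 -0.02] open 0.0702 g 0.0 j [  18.   18.   -8.   -0.  -65. -118.]
[[[-0.0002, 0.0, 0.0046], 0.0], [[-0.0004, 0.0001, 0.0092], 0.0], [[-0.0006, 0.0001, 0.0139], 0.0001], [[-0.0008, 0.0002, 0.0185], 0.0001], [[-0.001, 0.0002, 0.0231], 0.0001]]
[[[-0.0002, 0.0, 0.0046], 0.0], [[-0.0004, 0.0001, 0.0092], 0.0], [[-0.0006, 0.0001, 0.0138], 0.0001], [[-0.0009, 0.0002, 0.0185], 0.0001], [[-0.0011, 0.0002, 0.0231], 0.0001]]
end [6.340000e-01 1.500000e-03 2.205000e-01 1.700003e+02]
```

View pics/hov.png

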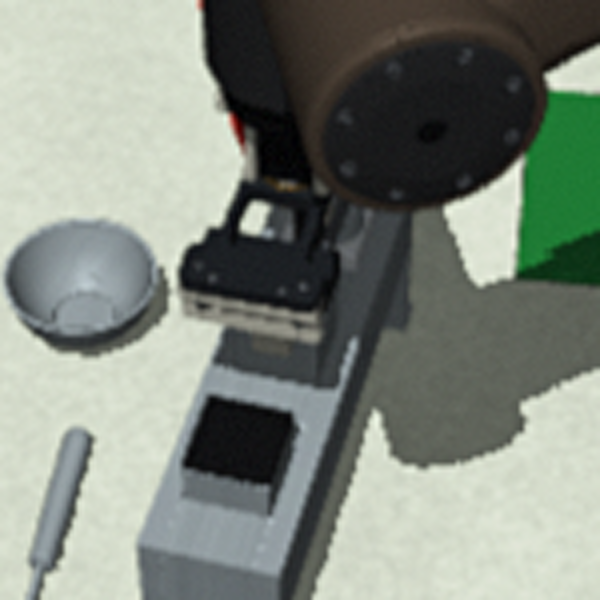

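The near finger is between the pot and the black-lid pot, with a clear gap. Descending and checking force.

Call:
send_rows(deltas=[[[0,0,0.005],0],[[0,0,0.009],0],[[-0.001,0,0.014],0],[[-0.001,0,0.019],0],[[-0.001,0,0.023],0]])

```text
clock: 28.0
tool_pos: [0.6347, 0.0016, 0.2432]
orientation: [180.0, 0.0, 170.1]
force: [-0.3, 0.8, -0.3]
opening: 0.0703
gripper_force: 0.0
```

Call:
send_rows(deltas=[[[0,0,0.005],0],[[0,0,0.009],0],[[0,0,0.014],0],[[0,0,0.019],0],[[0,0,0.023],0]])

```text
clock: 28.42
tool_pos: [0.6345, 0.0015, 0.2243]
orientation: [-180.0, -0.0, 170.0]
force: [0.4, -0.3, 0.1]
opening: 0.0698
gripper_force: 0.0
```

```bash
python3 -c "
from plan import *
st()"
```

```text
t 28.42 pos [0.6345 0.0015 0.2243] rpy [-1.7999e+02 -1.0000e-02  1.7005e+02] F [ 0.4 -0.3  0.1] M [-0.06 -0.01 -0.01] open 0.0698 g 0.0 j [  18.   20.  -10.   -0.  -60. -118.]
```

Call:
send_rows(deltas=[[[0,0,0.002],0],[[0,0,0.003],0],[[0,0,0.003],0],[[0,0,0.003],0],[[0,0,0.003],0]])

```text
clock: 28.83
tool_pos: [0.6347, 0.0015, 0.2226]
orientation: [180.0, 0.0, 170.0]
force: [0.1, -0.4, -0.3]
opening: 0.0699
gripper_force: 0.0
```

Call:
send_rows(deltas=[[[0,0,0],0],[[0,0,0],0],[[0,0,0],0],[[0,0,0],0],[[0,0,0],0]], gripper=0)

```text
clock: 29.25
tool_pos: [0.635, 0.003, 0.2225]
orientation: [179.9, 0.1, 170.1]
force: [-0.1, 6.4, 0.5]
opening: 0.0532
gripper_force: 29.6
```

Call:
send_rows(deltas=[[[0,0,0],0],[[0,0,0],0],[[0,0,0],0],[[0,0,0],0],[[0,0,0],0]])

```text
clock: 29.67
tool_pos: [0.635, 0.003, 0.2225]
orientation: [179.9, 0.1, 170.1]
force: [0.6, 6.4, 0.4]
opening: 0.0531
gripper_force: 29.6
```

```bash
python3 -c "
from plan import *
st()"
```

```text
t 29.67 pos [0.635  0.003  0.2225] rpy [1.7987e+02 6.0000e-02 1.7007e+02] F [0.6 6.4 0.4] M [ 2.49 -0.03  0.06] open 0.0531 g 29.6 j [  18.   20.  -10.   -0.  -60. -118.]
```

Call:
send_rows(deltas=[[[0,0.0005,0],0],[[0,0.001,0],0],[[0,0.0015,-0.001],0],[[0,0.002,-0.002],0],[[0,0.002,-0.003],0]])

```text
clock: 30.08
tool_pos: [0.6344, 0.0033, 0.2238]
orientation: [-180.0, -0.1, 170.0]
force: [1.4, 4.0, -7.5]
opening: 0.0527
gripper_force: 29.5
```

Call:
send_rows(deltas=[[[0,0,-0.001],0],[[0,0,-0.002],0],[[0,0,-0.003],0],[[0,0,-0.004],0],[[0,0,-0.005],0]])

```text
clock: 30.5
tool_pos: [0.6347, 0.0029, 0.2288]
orientation: [-180.0, -0.0, 170.0]
force: [1.2, 2.2, -6.9]
opening: 0.0526
gripper_force: 29.5
```

```bash
python3 -c "
from plan import *
st()"
```

```text
t 30.5 pos [0.6347 0.0029 0.2288] rpy [-1.7998e+02 -2.0000e-02  1.7004e+02] F [ 1.2  2.2 -6.9] M [ 1.02 -0.38  0.05] open 0.0526 g 29.5 j [  18.   19.  -10.    0.  -61. -118.]
```

Force is about 7 N with no sign of slipping; pulling on.

Call:
send_rows(deltas=[[[0,0,-0.002],0],[[0,0,-0.004],0],[[0,0,-0.006],0],[[0,0,-0.008],0],[[0,0,-0.01],0]])

```text
clock: 30.92
tool_pos: [0.6348, 0.0027, 0.2372]
orientation: [-180.0, -0.0, 170.0]
force: [0.1, -0.5, -6.0]
opening: 0.053
gripper_force: 29.4
```

Call:
send_rows(deltas=[[[0,0,-0.002],0],[[0,0,-0.004],0],[[0,0,-0.006],0],[[0,0,-0.008],0],[[0,0,-0.01],0]])

```text
clock: 31.33
tool_pos: [0.6353, 0.0031, 0.2456]
orientation: [180.0, 0.1, 170.1]
force: [0.3, 0.1, -1.5]
opening: 0.0529
gripper_force: 29.5
```

Call:
send_rows(deltas=[[[0,0,-0.003],0],[[0,0,-0.006],0],[[0,0,-0.009],0],[[0,0,-0.013],0],[[0,0,-0.018],0]])

```text
clock: 31.75
tool_pos: [0.6349, 0.0031, 0.2596]
orientation: [-180.0, 0.0, 170.0]
force: [0.0, -0.1, -1.4]
opening: 0.0529
gripper_force: 29.5
```

Call:
send_rows(deltas=[[[0,0,-0.012],0],[[0,0,-0.026],0],[[0,0,-0.04],0],[[0,0,-0.054],0],[[0,0,-0.065],0]])

```text
clock: 32.17
tool_pos: [0.6352, 0.0031, 0.3134]
orientation: [180.0, 0.1, 170.1]
force: [0.6, 0.5, -1.3]
opening: 0.0528
gripper_force: 29.5
```

```bash
python3 - <<'E'
from plan import *
st()
o=ctrl.get_obs(); x,y,z=o["tool_pos"]
plan([(.40,-.297,z,180,14),(.40,-.297,.145,180,11)])
s=ctrl.snapshot('side');t=ctrl.snapshot('top')
c=lambda i,x,y,w,h:cv2.resize(i['color'][y:y+h,x:x+w],(400,400),interpolation=cv2.INTER_CUBIC)
save({'color':np.hstack([c(s,190,100,140,140),c(t,220,110,140,140)])},'held.png')
E
```

```text
t 32.17 pos [0.6352 0.0031 0.3134] rpy [1.7997e+02 1.0000e-01 1.7006e+02] F [ 0.6  0.5 -1.3] M [-0.04 -0.08  0.05] open 0.0528 g 29.5 j [  18.   16.   -3.    0.  -71. -118.]
[[[0.016, -0.03, 0.0], -0.008], [[0.032, -0.06, 0.0], -0.016], [[0.048, -0.09, 0.0], -0.024], [[0.064, -0.12, 0.0], -0.032], [[0.08, -0.15, 0.0], -0.039]]
[[[0.018, -0.029, 0.0], -0.008], [[0.036, -0.058, 0.0], -0.016], [[0.054, -0.087, 0.0], -0.024], [[0.072, -0.116, 0.0], -0.032], [[0.09, -0.145, 0.0], -0.04]]
[[[0.019, -0.028, 0.0], -0.008], [[0.039, -0.056, 0.0], -0.016], [[0.059, -0.083, 0.0], -0.024], [[0.078, -0.111, 0.0], -0.031], [[0.078, -0.111, 0.019], -0.031]]
[[[0.0, 0.0, 0.019], 0.0], [[0.0, 0.0, 0.038], 0.0], [[0.0, 0.0, 0.058], 0.0], [[0.0, 0.0, 0.077], 0.0], [[0.0, 0.0, 0.096], 0.0]]
[[[0.0, 0.0, 0.019], 0.0], [[0.0, 0.0, 0.038], 0.0], [[0.0, 0.0, 0.057], 0.0], [[0.0, 0.0, 0.076], 0.0], [[0.0, 0.0, 0.095], 0.0]]
end [ 4.00200e-01 -2.96800e-01  1.45400e-01  1.79956e+02]
```

View pics/held.png

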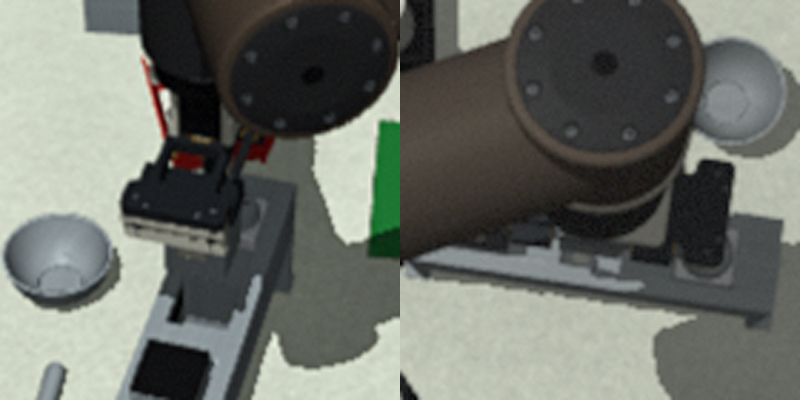

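The pot is held clear of the rail (weight ~1.4 N), and the well at side crop (180,300) is open. Carrying it to the board.

Call:
send_rows(deltas=[[[0.016,-0.03,0],-0.008],[[0.032,-0.06,0],-0.016],[[0.048,-0.09,0],-0.024],[[0.064,-0.12,0],-0.032],[[0.08,-0.15,0],-0.039]])

```text
clock: 32.68
tool_pos: [0.55, -0.1048, 0.3108]
orientation: [180.0, -0.0, 173.6]
force: [-0.1, -0.5, -0.7]
opening: 0.0532
gripper_force: 29.5
```

Call:
send_rows(deltas=[[[0.018,-0.029,0],-0.008],[[0.036,-0.058,0],-0.016],[[0.054,-0.087,0],-0.024],[[0.072,-0.116,0],-0.032],[[0.09,-0.145,0],-0.04]])

```text
clock: 33.1
tool_pos: [0.4653, -0.212, 0.3109]
orientation: [180.0, -0.0, 177.2]
force: [-0.3, -1.3, -1.5]
opening: 0.0531
gripper_force: 29.5
```

Call:
send_rows(deltas=[[[0.019,-0.028,0],-0.008],[[0.039,-0.056,0],-0.016],[[0.059,-0.083,0],-0.024],[[0.078,-0.111,0],-0.031],[[0.078,-0.111,0.019],-0.031]])

```text
clock: 33.52
tool_pos: [0.3984, -0.2996, 0.2982]
orientation: [-179.9, 0.2, 179.9]
force: [0.8, -0.5, -1.9]
opening: 0.0528
gripper_force: 29.5
```

Call:
send_rows(deltas=[[[0,0,0.02],0],[[0,0,0.04],0],[[0,0,0.06],0],[[0,0,0.08],0],[[0,0,0.1],0]])

```text
clock: 33.93
tool_pos: [0.3995, -0.2968, 0.2151]
orientation: [180.0, -0.0, 179.9]
force: [0.2, 0.6, -1.5]
opening: 0.0526
gripper_force: 29.5
```

Call:
send_rows(deltas=[[[0,0,0.02],0],[[0,0,0.04],0],[[0,0,0.06],0],[[0,0,0.08],0],[[0,0,0.09],0]])

```text
clock: 34.35
tool_pos: [0.3988, -0.2964, 0.142]
orientation: [179.9, -0.1, 179.9]
force: [0.4, 0.3, -1.3]
opening: 0.0532
gripper_force: 29.5
```

```bash
python3 - <<'E'
from plan import *
st()
s=ctrl.snapshot('side')
save({'color':cv2.resize(s['color'][80:220,290:430],(560,560),interpolation=cv2.INTER_CUBIC)},'board.png')
for d in ctrl.cut_out(s,"pot"): print(round(d["conf"],2),np.array(d["xy"])*[560,420],d["pixels"].sum())
print(proj(s,[[.4,-.297,.07]]))
E
```

```text
t 34.35 pos [ 0.3988 -0.2964  0.142 ] rpy [ 1.7994e+02 -1.4000e-01  1.7992e+02] F [ 0.4  0.3 -1.3] M [ 0.03  0.06 -0.04] open 0.0532 g 29.5 j [-14.  13. -33.  -0. -45. -76.]
0.56 [350.112 159.096] 144
[[351.21063684 151.43138524]]
```

View pics/board.png

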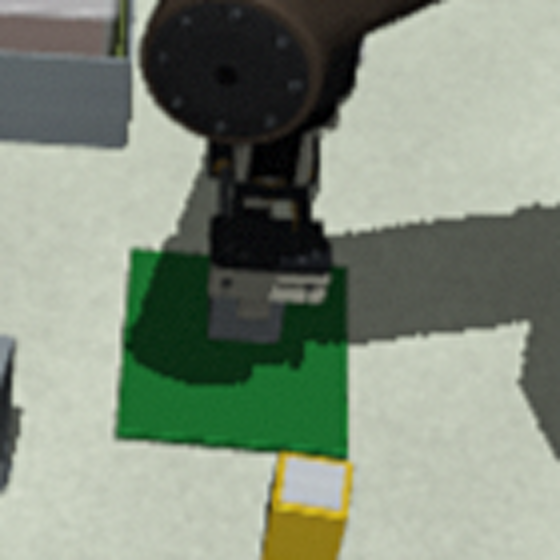

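The pot hangs over the middle of the green board (crop (245,315)). Lowering gently.

Call:
send_rows(deltas=[[[0,0,0.007],0],[[0,0,0.014],0],[[0,0,0.021],0],[[0,0,0.027],0],[[0,0,0.031],0]])

```text
clock: 34.87
tool_pos: [0.3997, -0.2968, 0.1188]
orientation: [180.0, -0.0, 179.9]
force: [0.2, -0.0, -0.9]
opening: 0.053
gripper_force: 29.5
```

Call:
send_rows(deltas=[[[0,0,0.001],0],[[0,0,0.002],0],[[0,0,0.003],0],[[0,0,0.004],0],[[0,0,0.004],0]])

```text
clock: 35.28
tool_pos: [0.3998, -0.2968, 0.116]
orientation: [-180.0, 0.0, 179.9]
force: [0.2, -0.7, -0.8]
opening: 0.0528
gripper_force: 29.5
```

Call:
send_rows(deltas=[[[0,0,0.0005],0],[[0,0,0.001],0],[[0,0,0.0015],0],[[0,0,0.0015],0],[[0,0,0.0015],0]])

```text
clock: 35.7
tool_pos: [0.3998, -0.2968, 0.1148]
orientation: [180.0, -0.0, 180.0]
force: [-0.4, 0.3, -0.7]
opening: 0.053
gripper_force: 29.5
```

Call:
send_rows(deltas=[[[0,0,0.0005],0],[[0,0,0.001],0],[[0,0,0.0015],0],[[0,0,0.0015],0],[[0,0,0.0015],0]])

```text
clock: 36.12
tool_pos: [0.3998, -0.2968, 0.1136]
orientation: [180.0, -0.0, 180.0]
force: [-0.2, 0.9, -1.0]
opening: 0.053
gripper_force: 29.5
```

Call:
send_rows(deltas=[[[0,0,0.0005],0],[[0,0,0.001],0],[[0,0,0.0015],0],[[0,0,0.0015],0],[[0,0,0.0015],0]])

```text
clock: 36.53
tool_pos: [0.3998, -0.2968, 0.1123]
orientation: [180.0, -0.0, 179.9]
force: [0.0, -0.4, -0.4]
opening: 0.0525
gripper_force: 29.5
```

Call:
send_rows(deltas=[[[0,0,0.0005],0],[[0,0,0.001],0],[[0,0,0.0015],0],[[0,0,0.0015],0],[[0,0,0.0015],0]])

```text
clock: 36.95
tool_pos: [0.4, -0.2968, 0.1118]
orientation: [-180.0, 0.0, 180.0]
force: [-2.3, 2.1, 6.3]
opening: 0.0527
gripper_force: 29.6
```

Call:
send_rows(deltas=[[[0,0,0],0],[[0,0,0],0],[[0,0,0],0],[[0,0,0],0],[[0,0,0],0]], gripper=0.85)

```text
clock: 37.37
tool_pos: [0.3998, -0.2969, 0.1111]
orientation: [-180.0, -0.0, 179.9]
force: [-0.3, -0.2, 0.0]
opening: 0.0735
gripper_force: 0.0
```

Call:
send_rows(deltas=[[[0,0,0],0],[[0,0,-0.003],0],[[0,0,-0.008],0],[[0,0,-0.016],0],[[0,0,-0.025],0]])

```text
clock: 37.78
tool_pos: [0.3997, -0.2968, 0.1317]
orientation: [180.0, -0.0, 180.0]
force: [-0.1, 0.2, 0.4]
opening: 0.0744
gripper_force: 0.0
```

Call:
send_rows(deltas=[[[0,0,-0.02],0],[[0,0,-0.045],0],[[0,0,-0.07],0],[[0,0,-0.095],0],[[0,0,-0.12],0]])

```text
clock: 38.2
tool_pos: [0.3997, -0.2968, 0.2291]
orientation: [-180.0, 0.1, 180.0]
force: [1.2, 0.3, -0.4]
opening: 0.0747
gripper_force: 0.0
```

Call:
send_rows(deltas=[[[0.02,-0.03,-0.03],0],[[0.02,-0.06,-0.06],0],[[0.02,-0.09,-0.09],0],[[0.02,-0.12,-0.1],0],[[0.02,-0.15,-0.1],0]])

```text
clock: 38.62
tool_pos: [0.3842, -0.4186, 0.3116]
orientation: [-179.8, 0.3, 180.0]
force: [0.7, 0.3, 0.0]
opening: 0.0746
gripper_force: 0.0
```

```bash
python3 - <<'E'
from plan import *
st()
s=ctrl.snapshot('side');t=ctrl.snapshot('top'); L={}
for n,i in(("t",t),("s",s)):
    for th in("pot","tall_pot","shaker","lifter","lifter_pin","grip"):
        for d in ctrl.cut_out(i,th)[:3]:
            m=d["pixels"].astype(np.uint8); q=cv2.minAreaRect(cv2.findNonZero(m)) if m.any() else None
            print(n,th,round(d["conf"],2),(np.array(d["xy"])*[560,420]).round(1),m.sum(),np.round(q[0],1),np.round(q[1],1),round(q[2]))
c=[.4,-.297]
print("expected pot body ctr side/top",proj(s,[[*c,.041]]),proj(t,[[*c,.041],[*c,.072]]))
# predicted upright silhouette in each view against brightness
for n,i in(("t",t),("s",s)):
    P=np.array([[c[0]+a,c[1]+b,z] for a in(-.026,.026) for b in(-.026,.026) for z in(.01,.072)])
    print(n,"hull bbox",proj(i,P).min(0).round(1),proj(i,P).max(0).round(1))
    x0,y0=(proj(i,P).min(0)-12).astype(int);x1,y1=(proj(i,P).max(0)+12).astype(int)
    g=i["color"][y0:y1,x0:x1].astype(int); m=~((g[...,1]>g[...,0]+25)&(g[...,1]>g[...,2]+15))
    n_,lab,stt,cen=cv2.connectedComponentsWithStats(m.astype(np.uint8)); 
    for k in range(1,n_):
        if stt[k,4]>60: print("  nongreen",stt[k,:2]+[x0,y0],stt[k,:2]+stt[k,2:4]+[x0,y0],stt[k,4])
E
```

```text
t 38.62 pos [ 0.3842 -0.4186  0.3116] rpy [-179.79    0.3   179.98] F [0.7 0.3 0. ] M [ 0.05 -0.12  0.02] open 0.0746 g 0.0 j [-28.  10. -12.   0. -68. -62.]
t pot 0.77 [334.9 302.3] 452 [335.4 300.7] [22.3 20.7] 7
t pot 0.67 [328.8 200.9] 441 [327.1 199.4] [21.5 21.4] 8
t pot 0.6 [399.3 281.6] 506 [400.3 282. ] [21.3 24.3] 86
t tall_pot 0.88 [247.1 189.3] 513 [248.3 186.6] [22.6 23.3] 10
t tall_pot 0.35 [335.3 143.2] 1108 [335.4 141.8] [37.3 36. ] 18
t shaker 0.59 [328.2 201.6] 412 [326.6 199.5] [20.6 20.4] 8
t shaker 0.21 [189.2 285.1] 1134 [186.1 283.1] [42.9 36.1] 76
t lifter 0.66 [189.6 278.8] 1095 [185.8 282.9] [43.4 34.9] 81
t grip 0.71 [192.2 281.7] 1092 [186.  282.6] [42.4 35.1] 79
s pot 0.95 [351.8 156.8] 487 [349.5 159. ] [26. 19.] 90
s pot 0.86 [366.1 205.8] 573 [366.4 207. ] [20.7 28.6] 10
s shaker 0.71 [272.3 178.8] 432 [271.9 175.3] [21.5 22.1] 18
s lifter 0.81 [355.4 332.5] 1861 [349.2 319.4] [49.1 75.8] 22
s grip 0.78 [351.5 328.4] 1827 [350.  319.1] [49.  75.9] 22
s grip 0.31 [261.9 236.6] 4809 [256.8 229.3] [ 49.4 147.3] 18
expected pot body ctr side/top [[350.0063304  158.54303403]] [[400.95004668 282.07972292]
 [403.91578827 282.50723638]]
t hull bbox [388.3 272. ] [414.3 292.7]
  nongreen [388 259] [426 304] 859
s hull bbox [340.1 144.4] [360.4 172.6]
  nongreen [328 132] [372 146] 541
  nongreen [340 146] [360 173] 478
```

The pot's silhouette matches the upright prediction within 2 px, the lifter is still standing, and the robot touches nothing. Handing in.

Call:
send_rows(deltas=[[[0,0,0],0],[[0,0,0],0],[[0,0,0],0],[[0,0,0],0],[[0,0,0],0]])

```text
clock: 39.73
tool_pos: [0.3837, -0.4168, 0.3071]
orientation: [180.0, -0.0, 179.9]
force: [0.4, 0.3, 0.2]
opening: 0.0741
gripper_force: 0.0
```

```bash
python3 -c "
from h import ctrl
print(ctrl.close_job())"
```

```text
the job is handed in; nothing more can be done
None
```

I poked the stuck pot about 35 mm up with at most about 9 N on the pin, stood the lifter back at its original spot, put the pot upright on the green board, and handed the job in at about 40 s; the hand-in returned no verdict.

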